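# Level the balance and hold the check weight over its pan with tongs

## Robot

A 6-joint arm with a two-finger parallel gripper is mounted at the origin on a cart in front of the work surface, level with it; the furniture and walls round the work are solid. World frame = base frame: x ahead of the robot, y to its left, z up, the work surface at z = 0. Lengths are in m, angles in degrees, forces in N, time in s.
With the tool pointing down it reaches from about 0.4 to 0.825 m from the base axis. Payload 7 kg.
Tool frame: the origin (TCP) lies at the very end of the fingers, on their centre line; the grasp point (between the pads) lies tcp_to_grasp behind it (tcp_to_grasp is the distance from the TCP to the grasp point, in m); x points along the fingers, y is the direction in which the jaws open and shut, and the axes are right-handed (so a half turn about x gives the same grasp; the last joint's range is limited). The gripper opens to 88 mm and grips with 3 to 60 N. Pads are 19 mm wide; open, the fingers measure 130 mm over their backs; the gripper's body (78 mm by 193 mm) begins 47 mm behind the grasp point.
Start: joints at [84.574, 20.546, 0.682, 0, -70.136, -16.507], TCP at [0.252, 0.626, 0.227] pointing down, gripper open.
Joint ranges: [-176.03, 176.03], [-82.01, 121.73], [-58.28, 71.71], [-173.87, 95.51], [-174.79, -0.11], [-173.66, 173.66]. Speed limits (degrees/s): [136.94, 136.94, 172.46, 180, 180, 180].

## Interface

Orientations are given as [roll, pitch, yaw] about the fixed x, y, z axes, in that order (R = Rz(yaw) Ry(pitch) Rx(roll)).
In Python, from plant import * gives the robot as it stands. The module is installed in compiled form; this text tells all that it offers.
- The arm moves only by the shell command python3 -m pendant 'ROWS'. ROWS is JSON, a list of rows, each an object with "claw": the finger opening in mm, from 0 to 87.6; "linear": the shift along the tool's x, y, z in mm, a list of three; "twist": the turn about the tool's x in rad. In form: [{"claw": claw, "linear": [tx, ty, tz], "twist": twist}, ...]. A call has exactly 10 rows; each row shifts and turns the commanded pose from where the row before left it, along the tool's axes as they then stand; what a row does not reach is not made up. A row lasts 1/12 s, in which the tool goes at most 41.7 mm and 7.16 degrees, less where a joint would pass 70% of its speed; a pose out of reach is approached as far as the arm can. A call with a gripper value outside its range is refused whole. The fingers move at their own pace and stop on an object; the grip force is fixed at half the most. Time passes only in rows, so rows that do not move let the fingers close, or fill a call up. It gives the time, the measured TCP pose, the force and the opening at its end, in the units of the state.
- get_obs(): the state, without advancing time (a new reading comes with each control period).
- snapshot(name): name is "side" or "top" or "wrist"; returns (picture, depth): 384x512x3 uint8, red, green, blue; 384x512 float32, m along the optical axis (not along the pixel's ray), 0 where there is no reading.
- camera_params(name): a dict with "fx", "fy", "cx", "cy" (pixels), "k1" (the pictures are not rectified: a ray, as slopes to the right and down, at radius r is drawn at 1 + k1 r^2 times it, then the intrinsics apply), "rvec" (rotation vector, rad) and "tvec" (3), from world to camera coordinates, as OpenCV has them. Camera axes: x right, y down, z forward; pixel columns grow to the right and rows downward; lengths in m; the calibration is good to about 2 mm. A picture is of the moment at which its call begins: read the wrist's pose just before it. camera_params takes no time and is no camera call; for the wrist camera it gives the pose at the moment of the call.
- close_job(): hands the job in, once; it reports no verdict.
Trained networks look in the newest picture that a camera, given by its name, has taken for a name from the list of things; names that differ only in an ending like _2 or _b are one class to them, and where a whole thing is asked for, a point or a joint stands for the part that bears it (a point fixed in the world has none). Each returns a list of dicts, best first, with "confidence" (0 to 1); they miss things now and then, are a little off and sometimes report something else, mostly with a low value. They report only what shows in the picture. A call takes as long as a camera call. They do not tell look-alikes from the thing itself.
- boxes_of(camera, target): "xy" ([column, row] in pixels, amid what is visible of it).
The state is a dict: "clock": time; "joint_pos": joint angles; "qvel": joint speeds; "tau": joint torques, N m; "tool_pos": TCP position; "orientation": TCP orientation; "force": force on the tool from outside, world axes, zero at the start; "moment": the same for the moment, N m; "opening": finger opening in m.
Only numpy, scipy, OpenCV 4.12 (cv2) and the standard library are available. Lean on these libraries where they do the work, as an engineer would, in place of code of your own. Each camera call takes 0.05 s, during which the arm holds its last target. There are 200 camera calls.

## Task

Get the balance ready for its check: first turn its black levelling knob until the white deck with the pan sits level, and let go of the knob. Then pick up the sprung tongs by their two rubber sleeves, close them round the body of the grey check weight on the wooden stand without touching the weight by hand, and lift it and hold it still and upright in the tongs a few centimetres above the middle of the pan. Finish like that, still squeezing the tongs with the weight hanging in them: do not set it down, and leave the blue dish, the label roll and the spoon where they are.

Things in the scene. Friction and masses are not known exactly. Their poses are not given: they have to be found in the camera images.
- balance: Levelling balance, fixed to the worktop: grey base plate 180 x 190 mm with a white tilting deck 170 x 172 mm above it. Origin: under the middle of the base; z up. The deck is hinged along the base's -y edge; the levelling screw's grey block (44 x 48 mm, 46 mm high) with the black knob on top stands at y = +115 mm. The bubble of the deck's green vial lies between two black lines when level.
- pan_top (a point): Centre of the top face of the round steel pan (128 mm across) on the deck, 53 mm above the worktop when the deck is level; z axis: the pan's normal, x axis: the balance's x axis.
- deck (a joint): Tilt of the deck about its hinge (rad): 0 level, negative while the +y edge (the knob's side) is too low. It is 0.06 times the knob's value, and stays where the knob leaves it.
- knob (a joint): Turn of the levelling knob (rad), clockwise seen from above positive, range -1.45 to 1.45, starts between about -1.3 and -0.6. Clockwise raises the knob's side of the deck; at 0 the deck is level and the knob's bar lies along the balance's x axis, its end with the white line toward -x. Friction 0.06 N m.
- knob_grip (a point): Middle of the knob's bar grip, 74 mm above the worktop, on the upright turning axis. The bar is 42 mm long (x axis), 12 mm thick (y axis), 32 mm high: its top is 88 mm above the worktop, its foot on a disc 42 mm across whose top is 56 mm above the worktop.
- tongs_grip (a point): Loose steel tongs lying flat, 22 mm high; this point: between the two black rubber sleeves by which they are squeezed, half-way up (11 mm above the underside). x axis toward the tips, y axis across the tongs (direction of squeezing), z up. Pivot at x = -85 mm, tips at x = +85 mm. The sleeves are 42 mm long (x), 22 mm high, about 47 mm over their outsides when free.
- tongs_tips (a point): Middle between the tongs' two cup-shaped rubber tips, 85 mm along x from tongs_grip, at the same height; axes as tongs_grip. The tip pads are 16 mm high (8 mm above and below this point), span 30 mm along x, and stand about 75 mm apart when free; they close 2 mm for each 1 mm at the sleeves.
- tongs: The tongs, 195 mm long, 90 g; origin and axes as tongs_grip but on their underside. A spring pushes them open with 6 N at the sleeves when free, 10 N when 17 mm narrower. Squeezed to 39 to 42 mm over the sleeves they can be carried with the tips still open enough for the weight, and there the sleeves are parallel; closed on the weight they are about 31 mm over their outsides; shut on nothing 15 mm.
- weight_mid (a point): Loose grey check weight, 150 g: upright cylinder body 43 mm across with a knob on top, 52 mm high in all; the wall of the body is straight from about 3 to 30 mm above its foot. This point: on its axis, 16 mm above its foot, where the tongs should hold it; z axis up its axis.
- weight: The check weight, origin at the centre of its foot.
- stand: Turned wooden stand, fixed, 84 mm across at the foot and 76 mm at the top, 35 mm high, the weight stands on its middle. Origin under its middle.
- blue_dish: Small dark blue dish, 84 mm across, 24 mm high, bystander. Origin under its middle.
- roll: Roll of white labels, 54 mm across, 32 mm high, bystander. Origin under its middle.
- spoon: White sauce spoon, 137 x 28 x 13 mm, lying flat, bystander. Origin under its middle, x along it.
Things that resemble listed ones, but are neither listed nor needed, are in the scene too. What is shaped like the weight but orange is not meant.

How it is judged (in metres and radians):
On the way, in this order (a step that is already met when the one before it is completed fails the run):
1. the deck is level (within 0.012 rad) and the knob let go (value of joint deck between -0.012 and 0.012 rad and contact force between the fingers and balance below 0.1 N), for 0.3 s.
2. the tongs, held in the gripper, have lifted the weight off its stand (contact force between each of weight, the fingers and tongs above 1 N and height (world z) of weight above 0.05 m and contact force between weight and stand below 0.02 N), for 0.3 s.
At the end, for the whole second after the job is handed in: The deck is still level within 0.012 rad; the weight hangs in the tongs' tips, the tongs squeezed in the gripper and clear of the balance, the weight's axis within 30 mm of the pan's centre, its foot 15 to 110 mm above the pan, upright within 0.3 rad and still, with no finger on the weight (value of joint deck between -0.012 and 0.012 rad and horizontal distance between weight_mid and pan_top below 0.03 m and z of weight in the frame of pan_top between 0.015 and 0.11 m and angle between weight's own z axis and vertical below 0.3 rad and linear speed of weight below 0.02 m/s and contact force between each of weight, the fingers and tongs above 1 N and contact force between weight and the arm below 0.1 N and contact force between weight and the fingers below 0.1 N and contact force between each of weight, tongs and balance below 0.1 N); the arm keeps its last pose, push and grip.
It fails at once if the gripper or arm touched the weight (contact force between weight and the fingers above 0.5 N or contact force between weight and the arm above 0.5 N).
It fails at once if the weight was dropped or set on the balance (contact force between weight and balance above 0.5 N or height (world z) of weight below 0.02 m).
It fails at once if the blue dish was moved (distance of blue_dish from where it was at the start of the episode above 0.03 m).
It fails at once if the label roll was moved (distance of roll from where it was at the start of the episode above 0.03 m).
It fails at once if the spoon was moved (distance of spoon from where it was at the start of the episode above 0.03 m).
It also fails if it takes over 64 s, if anything falls off the work surface, if the arm or the gripper's body presses on something with over 40 N, if the wrist force passes 120 N, or if a joint passes its speed limit or range.

## Working session

There is one attempt and no reset: what is moved stays moved. The work goes in short steps, Python scripts to look and compute and a shell command to move; the robot and the scene stay as the last step left them, time stands still between calls to the robot, and variables do not carry over. Pictures are saved under pics/ and viewed, about 8 in all and at most 12, crops included, and the job is handed in when it is done.

```bash
mkdir -p pics; cat > h.py <<'E'
from plant import *
import numpy as np, cv2
from scipy.spatial.transform import Rotation as R
def ray(cam,uv,P=None):
    P=P or camera_params(cam)
    K=np.array([[P['fx'],0,P['cx']],[0,P['fy'],P['cy']],[0,0,1]])
    u=np.array([(uv[0]-P['cx'])/P['fx'],(uv[1]-P['cy'])/P['fy']]);s=u.copy()
    for _ in range(20): s=u/(1+P['k1']*(s@s))
    M=cv2.Rodrigues(np.array(P['rvec'],float))[0];t=np.array(P['tvec'],float).ravel()
    return -M.T@t, M.T@np.array([s[0],s[1],1])
def atz(cam,uv,z,P=None):
    o,d=ray(cam,uv,P); return o+d*(z-o[2])/d[2]
def atd(cam,uv,dep,P=None):
    o,d=ray(cam,uv,P); return o+d*dep[int(round(uv[1])),int(round(uv[0]))]
def save(n,im): cv2.imwrite('pics/'+n+'.png',im[:,:,::-1])
E
python3 - <<'E'
from h import *
print(get_obs()); 
for c in ['top','side','wrist']:
    im,d=snapshot(c); save(c+'0',im); np.save(c+'0.npy',d)
    P=camera_params(c); print(c,{k:np.round(v,3) for k,v in P.items()})
    for t in ['balance','knob_grip','pan_top','tongs','tongs_grip','tongs_tips','weight','stand','blue_dish','roll','spoon'] if c!='wrist' else []:
        for b in boxes_of(c,t)[:3]:
            if b['confidence']>.2: print(t,np.round(b['xy']),round(b['confidence'],2),np.round(atd(c,b['xy'],d,P),3))
E
```

```text
{'clock': 0.0, 'joint_pos': array([ 8.45710974e+01,  2.05911632e+01,  6.35440668e-01, -2.00733836e-02,
       -7.01376754e+01, -1.65065509e+01]), 'qvel': array([ 2.37224264e-04,  2.72667674e-02, -5.31345616e-02,  4.81248755e-02,
       -4.89059872e-05, -2.47091679e-02]), 'tau': array([-2.55239347e-04, -5.82710123e+01,  2.93066096e+01,  6.99768528e+00,
        7.14881869e-03, -1.64678750e-04]), 'tool_pos': array([0.2520008 , 0.62567042, 0.22563858]), 'orientation': array([  95.08558672,   89.90471417, -106.85670232]), 'force': array([-0.08245405,  0.29257096,  0.15892598]), 'moment': array([ 0.00214805, -0.0036068 , -0.02963307]), 'opening': 0.08781783563449568}
top {'fx': np.float64(409.63), 'fy': np.float64(409.63), 'cx': np.float64(253.939), 'cy': np.float64(193.497), 'k1': np.float64(-0.09), 'rvec': array([ 2.159, -2.165,  0.117]), 'tvec': array([0.011, 0.526, 1.073])}
balance [345. 196.] 0.55 [ 0.516 -0.234  0.042]
knob_grip [313. 197.] 0.77 [ 0.511 -0.141  0.088]
pan_top [351. 193.] 0.88 [ 0.524 -0.247  0.05 ]
tongs [221. 227.] 0.71 [ 0.437  0.102 -0.002]
tongs_grip [218. 224.] 
[... 735 characters left out ...]
.6 [ 0.542 -0.239  0.046]
tongs [284. 215.] 0.79 [0.434 0.069 0.004]
tongs_grip [286. 214.] 0.91 [0.432 0.075 0.012]
tongs_grip [222. 251.] 0.52 [0.658 0.138 0.006]
tongs_tips [282. 214.] 0.73 [0.443 0.071 0.01 ]
weight [309. 301.] 0.58 [0.506 0.399 0.034]
weight [296. 264.] 0.54 [0.501 0.302 0.07 ]
stand [291. 278.] 0.73 [0.523 0.318 0.037]
blue_dish [212. 222.] 0.83 [0.653 0.019 0.006]
roll [222. 252.] 0.83 [0.665 0.164 0.035]
spoon [289. 170.] 0.41 [ 0.334 -0.12   0.001]
wrist {'fx': np.float64(281.961), 'fy': np.float64(281.961), 'cx': np.float64(255.293), 'cy': np.float64(189.596), 'k1': np.float64(0.018), 'rvec': array([-1.651,  2.445,  0.371]), 'tvec': array([ 0.676, -0.037,  0.391])}
```

```bash
python3 -c "
import plant;print(getattr(plant,'tcp_to_grasp',None),dir(plant))"
```

```text
0.0188 ['PlanningError', '__builtins__', '__cached__', '__doc__', '__file__', '__loader__', '__name__', '__package__', '__spec__', 'boxes_of', 'camera_params', 'close_job', 'get_obs', 'snapshot', 'tcp_to_grasp']
```

View pics/top0.png

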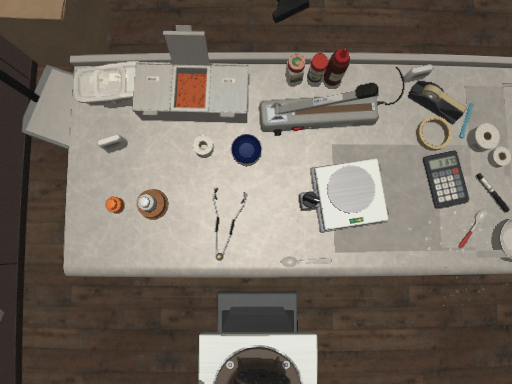

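View pics/side0.png

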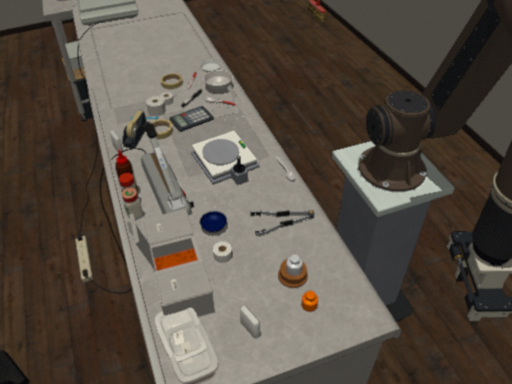

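The top view shows the grey weight on the stand at (147,202) and the orange look-alike at (114,205). The tongs have their pivot at (219,257) and tips at (216,190) and (244,193). The knob is at (311,200), the pan at (351,188), the dish at (246,150), the roll at (203,146) and the spoon at (300,261). I'll check these choices in one close crop.

```bash
python3 - <<'E'
from h import *
im=cv2.imread('pics/top0.png')
a=cv2.resize(im[150:250,290:400],None,fx=5,fy=5,interpolation=cv2.INTER_CUBIC)[:, :]
b=cv2.resize(im[180:265,130:255],None,fx=6,fy=6,interpolation=cv2.INTER_CUBIC)
a=cv2.resize(im[180:220,295:345],None,fx=7,fy=7,interpolation=cv2.INTER_CUBIC)[:, :350]
c=cv2.resize(im[155:235,300:400],None,fx=3.5,fy=3.5,interpolation=cv2.INTER_CUBIC)
a=cv2.copyMakeBorder(a,0,0,0,0,0)
w=np.zeros((600,800,3),np.uint8)
b=cv2.resize(b,None,fx=320/510,fy=320/510)
b=cv2.resize(im[180:265,130:255],(450,306),interpolation=cv2.INTER_CUBIC) 
w[:306,:450]=b; w[:280,450:800]=c; w[310:590,:350]=a
cv2.imwrite('pics/crop1.png',w)
E
```

```text
(no output)
```

View pics/crop1.png

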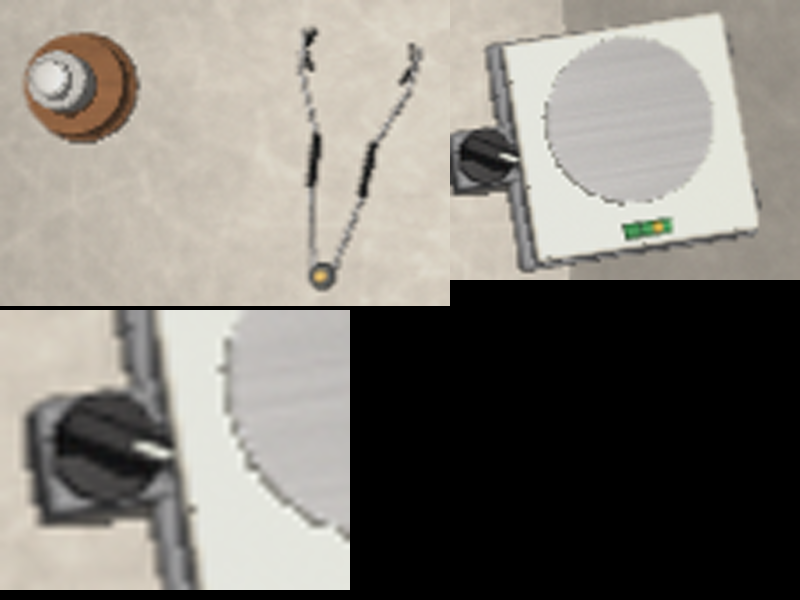

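The crop confirms the grey weight on the wooden stand, with the tongs open toward +x. The knob's white line points roughly to world -y, so it needs about 60° clockwise. Next I'll get the numbers.

```bash
cat >> h.py <<'E'
def go(tgt,yaw=None,o=None):
    """tool-frame shift (mm) to TCP target; twist (rad) to put the jaw axis at yaw (deg, mod 180)"""
    o=o or get_obs(); M=R.from_euler('xyz',o['orientation'],degrees=True).as_matrix()
    d=M.T@(np.array(tgt)-o['tool_pos'])*1000
    y=np.degrees(np.arctan2(M[1,1],M[0,1]))
    s='tcp %s jaw %.1f j6 %.1f shift %s'%(np.round(o['tool_pos'],4),y,o['joint_pos'][5],np.round(d,1))
    if yaw is not None:
        dy=(yaw-y+90)%180-90; s+=' twist %.3f rad (cw+)'%(-np.radians(dy))
    print(s)
E
python3 - <<'E'
from h import *
o=get_obs();print(np.round(R.from_euler('xyz',o['orientation'],degrees=True).as_matrix(),2))
f=lambda uv,z:atz('top',uv,z)[:2].round(4)
print('pan',f((351.1,189.3),.05));
print('knob disc',f((311.1,200.3),.056),'line',f((314.3,243.6-180+180-0) if 0 else (295+135/7,180+135/7),.088),f((295+172/7,180+148/7),.088))
e=[(300+50/3.5,155+45/3.5),(300+90/3.5,155+265/3.5),(300+270/3.5,155+12/3.5),(300+305/3.5,155+230/3.5)]
print('deck corners',[f(p,.045) for p in e])
g=lambda x,y:(130+x/3.6,180+y/3.6)
for n,p,z in [('sl',(314,160),.02),('sr',(367,170),.02),('tl',(308,50),.018),('tr',(411,63),.018),('piv',(321,276),.02),('wtop',(50,80),.087),('standfoot?',(85,88),.035)]: print(n,f(g(*p),z))
# weight from depth
d=np.load('top0.npy');pts=[]
for v in range(185,222):
  for u in range(130,165):
    p=atd('top',(u,v),d) if d[v,u]>0 else None
    if p is not None: pts.append(p)
pts=np.array(pts); 
for lo,hi in [(.03,.045),(.06,.075),(.078,.1)]:
  q=pts[(pts[:,2]>lo)&(pts[:,2]<hi)]; print(lo,len(q),q.mean(0).round(4) if len(q) else'', (q.min(0)[:2]+q.max(0)[:2])/2 if len(q) else '')
go((.51,-.14,.2))
E
```

```text
[[ 0.   -0.37 -0.93]
 [ 0.   -0.93  0.37]
 [-1.   -0.   -0.  ]]
pan [ 0.5346 -0.2486]
knob disc [ 0.5051 -0.1406] line [ 0.5046 -0.1444] [ 0.4998 -0.1578]
deck corners [array([ 0.5933, -0.1523]), array([ 0.4255, -0.1793]), array([ 0.619 , -0.3236]), array([ 0.4508, -0.3444])]
sl [0.4439 0.1088]
sr [0.4363 0.0691]
tl [0.527  0.1141]
tr [0.5169 0.0362]
piv [0.3576 0.1032]
wtop [0.4984 0.2916]
standfoot? [0.4971 0.2793]
0.03 341 [0.4992 0.2818 0.0361] [0.50107345 0.28987119]
0.06 138 [0.5001 0.2887 0.0696] [0.50072481 0.29399304]
0.078 88 [0.5008 0.2927 0.0871] [0.50172231 0.29301788]
tcp [0.2521 0.6261 0.2266] jaw -111.9 j6 -16.5 shift [  26.6  614.4 -525.4]
```

```bash
python3 -m pendant '[{"claw":60,"linear":[1,30.7,-26.3],"twist":0},{"claw":60,"linear":[1,30.7,-26.3],"twist":0},{"claw":60,"linear":[1,30.7,-26.3],"twist":0},{"claw":60,"linear":[1,30.7,-26.3],"twist":0},{"claw":60,"linear":[1,30.7,-26.3],"twist":0},{"claw":60,"linear":[1,30.7,-26.3],"twist":0},{"claw":60,"linear":[1,30.7,-26.3],"twist":0},{"claw":60,"linear":[1,30.7,-26.3],"twist":0},{"claw":60,"linear":[1,30.7,-26.3],"twist":0},{"claw":60,"linear":[1,30.7,-26.3],"twist":0}]'
python3 -m pendant '[{"claw":60,"linear":[1,30.7,-26.3],"twist":0},{"claw":60,"linear":[1,30.7,-26.3],"twist":0},{"claw":60,"linear":[1,30.7,-26.3],"twist":0},{"claw":60,"linear":[1,30.7,-26.3],"twist":0},{"claw":60,"linear":[1,30.7,-26.3],"twist":0},{"claw":60,"linear":[1,30.7,-26.3],"twist":0},{"claw":60,"linear":[1,30.7,-26.3],"twist":0},{"claw":60,"linear":[1,30.7,-26.3],"twist":0},{"claw":60,"linear":[1,30.7,-26.3],"twist":0},{"claw":60,"linear":[1,30.7,-26.3],"twist":0}]'
python3 -m pendant '[{"claw":60,"linear":[0,0,0],"twist":0.12},{"claw":60,"linear":[0,0,0],"twist":0.12},{"claw":60,"linear":[0,0,0],"twist":0.12},{"claw":60,"linear":[0,0,0],"twist":0.12},{"claw":60,"linear":[0,0,0],"twist":0.12},{"claw":60,"linear":[0,0,0],"twist":0.12},{"claw":60,"linear":[0,0,0],"twist":0.12},{"claw":60,"linear":[0,0,0],"twist":0.12},{"claw":60,"linear":[0,0,0],"twist":0.12},{"claw":60,"linear":[0,0,0],"twist":0.12}]'
python3 - <<'E'
from h import *
go((.51,-.14,.2),-19)
P=camera_params('wrist')
im,d=snapshot('wrist'); save('w1',im); np.save('w1.npy',d); np.save('w1P.npy',P,allow_pickle=True)
for t in ['knob_grip','pan_top']:
  for b in boxes_of('wrist',t)[:2]: print(t,b['xy'],b['confidence'],atd('wrist',b['xy'],d,P).round(4))
E
```

```text
clock: 2.08
tool_pos: [0.3816, 0.2413, 0.2169]
orientation: [-105.9, 89.9, 52.2]
force: [1.8, 0.7, 0.1]
opening: 0.06
clock: 2.92
tool_pos: [0.5111, -0.1421, 0.2069]
orientation: [-154.1, 89.9, 4.0]
force: [0.9, 2.1, 0.7]
opening: 0.06
clock: 3.75
tool_pos: [0.5107, -0.1399, 0.2067]
orientation: [-89.8, 90.0, -0.8]
force: [0.9, 0.9, 0.3]
opening: 0.0599
tcp [ 0.5107 -0.1399  0.2067] jaw 179.0 j6 -6.9 shift [ 6.7  0.7 -0.1] twist 0.314 rad (cw+)
knob_grip [254.1, 175.1] 0.9 [ 0.512  -0.1478  0.0819]
knob_grip [245.0, 77.1] 0.16 [ 0.5199 -0.2448  0.0458]
pan_top [236.6, 73.9] 0.92 [ 0.5285 -0.248   0.0467]
```

View pics/w1.png

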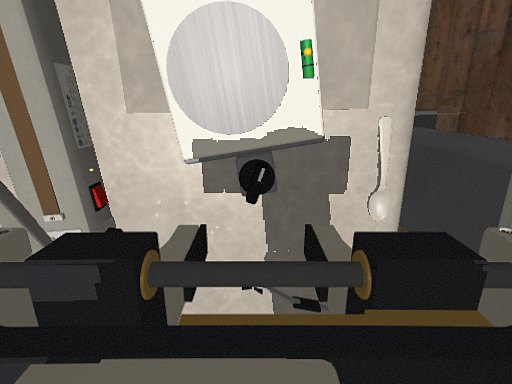

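The wrist view shows the knob bar from (252,200) to (262,168), with the white line at the upper end. I'll fit the bar, pan and deck edge from this view.

```bash
python3 - <<'E'
from h import *
d=np.load('w1.npy');P=np.load('w1P.npy',allow_pickle=True).item();im=cv2.imread('pics/w1.png')
pts=np.array([[*atd('wrist',(u,v),d,P),im[v,u].max()] for v in range(150,210) for u in range(225,285) if d[v,u]>0])
for lo,hi in [(.05,.062),(.08,.095)]:
  q=pts[(pts[:,2]>lo)&(pts[:,2]<hi)]; r=cv2.minAreaRect((q[:,:2]*1000).astype(np.float32)); print(lo,len(q),q[:,2].mean(),q[:,:2].mean(0).round(4),r)
  if lo>.07:
    U,S,V=np.linalg.svd(q[:,:2]-q[:,:2].mean(0)); print('bar dir',np.degrees(np.arctan2(V[0,1],V[0,0])),'sizes',np.ptp((q[:,:2]-q[:,:2].mean(0))@V.T,axis=0))
f=lambda uv,z:atz('wrist',uv,z,P)[:2].round(4)
print('bar ends',f((252,202),.088),f((263,163),.088),'line',f((261,182),.088),f((263,169),.088))
print('deck edge',f((188,161),.045),f((322,141),.045))
for uv in [(228,2),(228,134),(167,68),(289,66)]: print('pan',f(uv,.048))
E
```

```text
0.05 585 0.05538803620630032 [ 0.5108 -0.1406] ((509.5306396484375, -138.6439666748047), (40.264129638671875, 39.809017181396484), 89.11827850341797)
0.08 461 0.08692306493988192 [ 0.5094 -0.1397] ((509.3873291015625, -138.4234161376953), (41.55889129638672, 12.14864444732666), 69.04680633544922)
bar dir 68.79143531839222 sizes [0.04157456 0.01217643]
bar ends [ 0.5147 -0.1205] [ 0.5029 -0.1616] line [ 0.5051 -0.142 ] [ 0.5029 -0.1555]
deck edge [ 0.588  -0.1564] [ 0.4353 -0.1765]
pan [ 0.5343 -0.3121]
pan [ 0.5403 -0.1865]
pan [ 0.6    -0.2546]
pan [ 0.4741 -0.2544]
```

```bash
python3 -m pendant '[{"claw":45,"linear":[0,0,0],"twist":0.117},{"claw":45,"linear":[0,0,0],"twist":0.117},{"claw":45,"linear":[0,0,0],"twist":0.116},{"claw":45,"linear":[20,1.7,0.8],"twist":0},{"claw":45,"linear":[25,0,0],"twist":0},{"claw":45,"linear":[25,0,0],"twist":0},{"claw":45,"linear":[25,0,0],"twist":0},{"claw":45,"linear":[25,0,0],"twist":0},{"claw":45,"linear":[15,0,0],"twist":0},{"claw":45,"linear":[9.5,0,0],"twist":0}]'
python3 -m pendant '[{"claw":45,"linear":[0,0,0],"twist":0},{"claw":5,"linear":[0,0,0],"twist":0},{"claw":5,"linear":[0,0,0],"twist":0},{"claw":5,"linear":[0,0,0],"twist":0},{"claw":5,"linear":[0,0,0],"twist":0},{"claw":5,"linear":[0,0,0],"twist":0},{"claw":5,"linear":[0,0,0],"twist":0},{"claw":5,"linear":[0,0,0],"twist":0},{"claw":5,"linear":[0,0,0],"twist":0},{"claw":5,"linear":[0,0,0],"twist":0}]'
```

```text
clock: 4.73
tool_pos: [0.5084, -0.1386, 0.0602]
orientation: [112.6, 89.9, -177.9]
force: [-0.4, 0.5, 0.3]
opening: 0.0452
clock: 5.57
tool_pos: [0.5097, -0.1385, 0.0626]
orientation: [-72.6, 90.0, -3.3]
force: [-2.1, 0.5, 5.2]
opening: 0.0117
```

```bash
python3 -m pendant '[{"claw":5,"linear":[0,0,0],"twist":0.106},{"claw":5,"linear":[0,0,0],"twist":0.106},{"claw":5,"linear":[0,0,0],"twist":0.106},{"claw":5,"linear":[0,0,0],"twist":0.106},{"claw":5,"linear":[0,0,0],"twist":0.106},{"claw":5,"linear":[0,0,0],"twist":0.106},{"claw":5,"linear":[0,0,0],"twist":0.106},{"claw":5,"linear":[0,0,0],"twist":0.106},{"claw":5,"linear":[0,0,0],"twist":0.106},{"claw":5,"linear":[0,0,0],"twist":0.106}]'
python3 - <<'E'
from h import *
go((.51,-.14,.2),8.5+90)
E
python3 -m pendant '[{"claw":5,"linear":[0,0,0],"twist":0},{"claw":5,"linear":[0,0,0],"twist":0},{"claw":45,"linear":[0,0,0],"twist":0},{"claw":45,"linear":[0,0,0],"twist":0},{"claw":45,"linear":[0,0,0],"twist":0},{"claw":45,"linear":[0,0,0],"twist":0},{"claw":45,"linear":[-30,0,0],"twist":0},{"claw":45,"linear":[-38,0,0],"twist":0},{"claw":45,"linear":[-38,0,0],"twist":0},{"claw":45,"linear":[-38,0,0],"twist":0}]'
python3 - <<'E'
from h import *
go((.44,.089,.15),80.3)
P=camera_params('wrist')
im,d=snapshot('wrist'); save('w2',im); np.save('w2.npy',d); np.save('w2P.npy',P,allow_pickle=True)
o=get_obs()
b=[q for q in boxes_of('wrist','knob_grip') if q['confidence']>.3]
for q in b[:1]:
  u0,v0=map(int,q['xy']); print(u0,v0)
  pts=np.array([atd('wrist',(u,v),d,P) for v in range(max(0,v0-35),min(384,v0+35)) for u in range(u0-35,u0+35) if d[v,u]>0])
  k=pts[(pts[:,2]>.08)&(pts[:,2]<.095)]; print(cv2.minAreaRect((k[:,:2]*1000).astype(np.float32)))
E
```

```text
clock: 6.4
tool_pos: [0.5097, -0.1385, 0.0626]
orientation: [-18.6, 90.0, -10.3]
force: [-1.5, 1.5, 6.6]
opening: 0.0119
tcp [ 0.5097 -0.1385  0.0626] jaw 98.3 j6 -87.9 shift [-137.4   -1.5    0.2] twist -0.004 rad (cw+)
clock: 7.23
tool_pos: [0.5089, -0.1386, 0.2075]
orientation: [179.6, 89.9, -171.9]
force: [2.4, 0.4, -0.2]
opening: 0.0448
tcp [ 0.5089 -0.1386  0.2075] jaw 98.5 j6 -87.6 shift [ 57.6 235.3 -34.3] twist 0.318 rad (cw+)
257 174
((509.3254089355469, -137.71585083007812), (41.943145751953125, 11.619738578796387), 8.26147747039795)
```

View pics/w2.png

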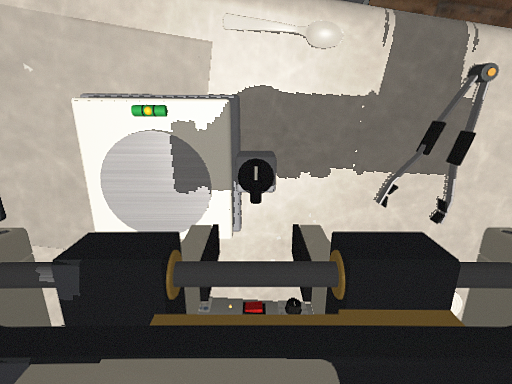

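The bubble sits between its lines at (149,111), and the bar lies along the balance's x axis. The tongs show their sleeves at (432,137) and (460,148), tips at (387,195) and (438,212), and pivot at (489,72). I'll check the deck plane and fix the tongs' pose.

```bash
python3 - <<'E'
from h import *
d=np.load('w2.npy');P=np.load('w2P.npy',allow_pickle=True).item()
p=np.array([atd('wrist',(u,v),d,P) for v in range(102,212,2) for u in range(90,228,2) if d[v,u]>0])
def fit(p):
  for _ in range(4):
    A=np.c_[p[:,:2],np.ones(len(p))];c=np.linalg.lstsq(A,p[:,2],rcond=None)[0];r=p[:,2]-A@c;p=p[abs(r)<2*r.std()+5e-4]
  return c,r.std()
print('deck',fit(p)); 
t=np.array([atd('wrist',(u,v),d,P) for v in range(100,225,3) for u in range(260,380,3) if d[v,u]>0]);t=t[t[:,2]<.02]
print('table',fit(t))
f=lambda uv,z:atz('wrist',uv,z,P)[:2]
sl,sr=f((432,137),.02),f((460,148),.02);tl,tr=f((387,195),.016),f((438,212),.016);pv=f((489,72),.022)
print(sl,sr,(sl+sr)/2,'tips',tl,tr,(tl+tr)/2,'piv',pv)
a=(tl+tr)/2-pv;print(np.degrees(np.arctan2(a[1],a[0])),np.linalg.norm(a), 'sleeve sep',np.linalg.norm(sl-sr))
E
```

```text
deck (array([ 0.07094083, -0.00355483,  0.01240097]), np.float64(0.003093458059262746))
table (array([-8.82753434e-04, -5.43529369e-04,  2.18279372e-05]), np.float64(0.0007424733242036494))
[0.43816304 0.06639652] [0.44603894 0.10400423] [0.44210099 0.08520038] tips [0.51833805 0.03642661] [0.53130383 0.10904993] [0.52482094 0.07273827] piv [0.36036161 0.10300722]
-10.428652226261445 0.16722165192295535 sleeve sep 0.038423562721340405
```

```bash
python3 - <<'E'
from h import *
go((.442,.087,.1),80)
d=np.load('w2.npy');P=np.load('w2P.npy',allow_pickle=True).item()
def fit(p):
  for _ in range(4):
    A=np.c_[p[:,:2],np.ones(len(p))];c=np.linalg.lstsq(A,p[:,2],rcond=None)[0];r=p[:,2]-A@c;p=p[abs(r)<2*r.std()+5e-4]
  return c,r.std(),len(p)
a=np.radians(8.3)
for n,s in [('pan',[(u,v) for v in range(135,225) for u in range(105,168) if (u-155)**2+(v-182)**2<45**2]),('deckedge',[(u,v) for v in range(100,125) for u in range(85,225) if not(125<u<175)])]:
  p=np.array([atd('wrist',q,d,P) for q in s if d[q[1],q[0]]>0]); c=fit(p); print(n,c,'tilt',c[0]@[-np.sin(a),np.cos(a),0],p[:,2].mean())
E
```

```text
tcp [ 0.5129 -0.139   0.2128] jaw 98.6 j6 -87.6 shift [111.8 234.3 -37.6] twist 0.324 rad (cw+)
pan (array([-0.00095616,  0.00049574,  0.05322187]), np.float64(0.0006784396569853128), 4195) tilt 0.0006285740902889239 0.05258032645798578
deckedge (array([0.00885003, 0.00048301, 0.04073637]), np.float64(0.0007175946527227017), 2246) tilt -0.0007996081038992332 0.04464092795297761
```

```bash
python3 -m pendant '[{"claw":76,"linear":[0,33.5,-5.4],"twist":0},{"claw":76,"linear":[4,33.5,-5.4],"twist":0},{"claw":76,"linear":[4,33.5,-5.4],"twist":0},{"claw":76,"linear":[4,33.5,-5.4],"twist":0},{"claw":76,"linear":[4,33.5,-5.4],"twist":0},{"claw":76,"linear":[4,33.5,-5.4],"twist":0},{"claw":76,"linear":[4,33.5,-5.4],"twist":0.0},{"claw":76,"linear":[20,0,0],"twist":0.108},{"claw":76,"linear":[20,0,0],"twist":0.108},{"claw":76,"linear":[20,0,0],"twist":0.108}]'
python3 - <<'E'
from h import *
go((.442,.087,.003),80)
P=camera_params('wrist')
im,d=snapshot('wrist'); save('w3',im); go((.442,.087,.003),80)
for i in range(3): snapshot('wrist'); go((.442,.087,.003),80)
print(camera_params('wrist')['tvec']-P['tvec'])
E
```

```text
clock: 8.17
tool_pos: [0.4371, 0.0888, 0.1216]
orientation: [50.4, 89.9, 40.2]
force: [0.5, -0.2, 0.2]
opening: 0.0761
tcp [0.4371 0.0888 0.1216] jaw 79.8 j6 -137.2 shift [118.6  -1.    5. ] twist -0.004 rad (cw+)
tcp [0.435  0.0873 0.1178] jaw 79.2 j6 -137.6 shift [114.8   1.3   7.4] twist -0.013 rad (cw+)
tcp [0.4352 0.0869 0.1195] jaw 79.9 j6 -137.0 shift [116.5   1.6   7.1] twist -0.002 rad (cw+)
tcp [0.4364 0.0872 0.1212] jaw 80.1 j6 -136.7 shift [118.2   1.    5.8] twist 0.002 rad (cw+)
tcp [0.4373 0.0876 0.1223] jaw 80.2 j6 -136.6 shift [119.3   0.3   4.7] twist 0.003 rad (cw+)
[ 0.00435541 -0.00185657  0.0011216 ]
```

View pics/w3.png

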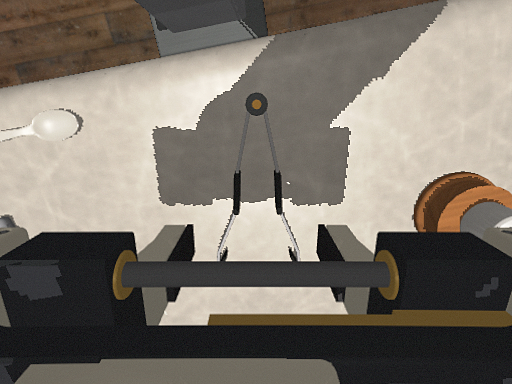

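The tongs are centred under the jaws, with sleeves at (237,192) and (278,193) and the pivot at (257,104). I'll descend with slow last rows and squeeze to 40 mm.

```bash
python3 -m pendant '[{"claw":76,"linear":[10,1,5.5],"twist":0},{"claw":76,"linear":[20,0,0],"twist":0},{"claw":76,"linear":[20,0,0],"twist":0},{"claw":76,"linear":[20,0,0],"twist":0},{"claw":76,"linear":[15,0,0],"twist":0},{"claw":76,"linear":[10,0,0],"twist":0},{"claw":76,"linear":[8,0,0],"twist":0},{"claw":76,"linear":[5,0,0],"twist":0},{"claw":76,"linear":[4,0,0],"twist":0},{"claw":76,"linear":[2,0,0],"twist":0}]'
python3 - <<'E'
from h import *
go((.442,.087,.004),80)
snapshot('wrist'); go((.442,.087,.004),80); snapshot('wrist'); go((.442,.087,.004),80)
E
```

```text
clock: 9.2
tool_pos: [0.4433, 0.0879, 0.008]
orientation: [39.4, 90.0, 29.4]
force: [-0.3, -0.8, -0.0]
opening: 0.0759
tcp [0.4433 0.0879 0.008 ] jaw 80.0 j6 -136.3 shift [ 4.  -1.1 -1.1] twist -0.000 rad (cw+)
tcp [0.4431 0.0878 0.0079] jaw 80.0 j6 -136.4 shift [ 3.9 -1.  -1. ] twist -0.000 rad (cw+)
tcp [0.4431 0.0879 0.0082] jaw 80.0 j6 -136.4 shift [ 4.2 -1.1 -1. ] twist -0.000 rad (cw+)
```

```bash
python3 -m pendant '[{"claw":76,"linear":[3,0,0],"twist":0},{"claw":76,"linear":[1.5,0,0],"twist":0},{"claw":55,"linear":[0,0,0],"twist":0},{"claw":48,"linear":[0,0,0],"twist":0},{"claw":44,"linear":[0,0,0],"twist":0},{"claw":42,"linear":[0,0,0],"twist":0},{"claw":40,"linear":[0,0,0],"twist":0},{"claw":40,"linear":[0,0,0],"twist":0},{"claw":40,"linear":[0,0,0],"twist":0},{"claw":40,"linear":[0,0,0],"twist":0}]'
python3 -m pendant '[{"claw":40,"linear":[-2,0,0],"twist":0},{"claw":40,"linear":[-5,0,0],"twist":0},{"claw":40,"linear":[-10,0,0],"twist":0},{"claw":40,"linear":[-15,0,0],"twist":0},{"claw":40,"linear":[-18,0,0],"twist":0},{"claw":40,"linear":[-18,0,0],"twist":0},{"claw":40,"linear":[-18,0,0],"twist":0},{"claw":40,"linear":[-15,0,0],"twist":0},{"claw":40,"linear":[-7,0,0],"twist":0},{"claw":40,"linear":[0,0,0],"twist":0}]'
python3 - <<'E'
from h import *
go((.415,.305,.11),80)
im,d=snapshot('wrist'); save('w4',im)
im,d=snapshot('side'); 
cv2.imwrite('pics/side4.png',cv2.resize(im[150:320,200:360],None,fx=3,fy=3,interpolation=cv2.INTER_CUBIC)[:,:,::-1])
E
```

```text
clock: 10.13
tool_pos: [0.443, 0.0878, 0.0037]
orientation: [32.1, 90.0, 22.1]
force: [0.6, 0.8, 1.6]
opening: 0.0403
clock: 10.97
tool_pos: [0.4436, 0.0883, 0.1132]
orientation: [43.0, 89.8, 33.0]
force: [0.7, 0.8, -0.5]
opening: 0.0401
tcp [0.4436 0.0883 0.1132] jaw 80.0 j6 -136.4 shift [  3.5 208.4 -65.9] twist -0.000 rad (cw+)
```

```bash
python3 - <<'E'
import cv2,numpy as np
a=cv2.imread('pics/w4.png')[60:320,130:400];b=cv2.imread('pics/side4.png')
a=cv2.resize(a,None,fx=1.18,fy=1.18)
w=np.zeros((510,800,3),np.uint8);w[:b.shape[0],:480]=b[:510];w[:a.shape[0],480:480+a.shape[1]]=a[:,:320];cv2.imwrite('pics/c4.png',w)
E
```

```text
(no output)
```

View pics/c4.png

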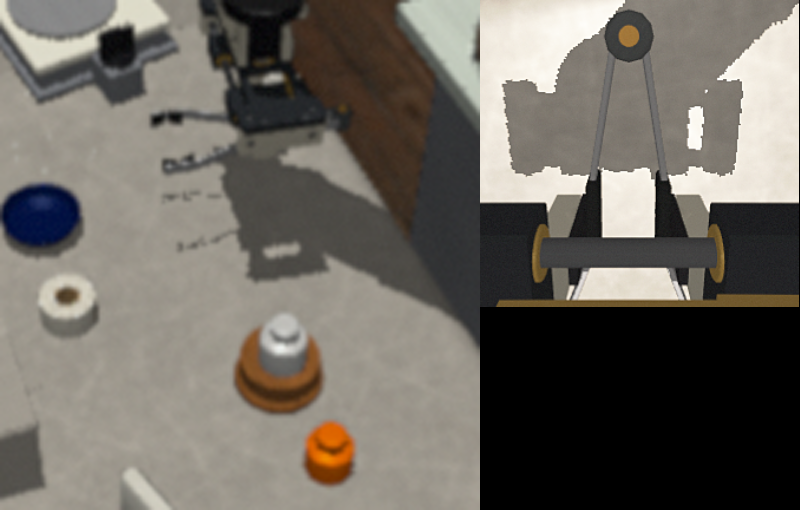

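The tongs are lifted and sit symmetrically in the jaws. Next I'll measure how they sit, using the pivot from the wrist depth and the tips from the side view.

```bash
python3 - <<'E'
from h import *
P=camera_params('wrist');im,d=snapshot('wrist');o=get_obs();print(o['tool_pos'])
p=np.array([atd('wrist',(u,v),d,P) for v in range(82,98) for u in range(248,264) if d[v,u]>0]);p=p[p[:,2]>.08]
print('pivot',len(p),np.median(p,0),p.max(0))
# tips: side view pixels -> rays; assume tips at tool height + .007
for uv in [(200+158/3,150+120/3),(200+172/3,150+165/3)]: print('tip side',atz('side',uv,.121))
im,d=snapshot('top');b=boxes_of('top','tongs_tips')[:2];print(b)
m=np.array([[u,v,*atd('top',(u,v),d)] for v in range(165,215) for u in range(190,270) if d[v,u]>0]);m=m[(m[:,4]>.09)&(m[:,4]<.14)&(m[:,2]>.475)]
if len(m): 
  for s in (m[m[:,3]>.075],m[m[:,3]<=.075]): print(len(s),s[:,2:].mean(0),s[:,2:].min(0),s[:,2:].max(0))
E
```

```text
[0.44222652 0.08746169 0.11075143]
pivot 254 [0.35810792 0.10330368 0.13104522] [0.36191289 0.10737663 0.13326489]
tip side [0.52751129 0.04429199 0.121     ]
tip side [0.53658188 0.10626888 0.121     ]
[{'xy': [215.0, 257.1], 'confidence': 0.47}]Traceback (most recent call last):
  File "<stdin>", line 8, in <module>
  File "h.py", line 14, in atd
    o,d=ray(cam,uv,P); return o+d*dep[int(round(uv[1])),int(round(uv[0]))]
        ~~~^^^^^^^^^^
  File "h.py", line 5, in ray
    P=P or camera_params(cam)
           ~~~~~~~~~~~~~^^^^^
ValueError: time passes only in moves, steps and waits
```

```bash
python3 -m pendant '[{"claw":40,"linear":[-2,10,-3],"twist":0},{"claw":40,"linear":[-2,20,-6],"twist":0},{"claw":40,"linear":[-2,28,-8],"twist":0},{"claw":40,"linear":[-2,30,-9],"twist":0},{"claw":40,"linear":[-2,30,-9],"twist":0},{"claw":40,"linear":[-2,30,-9],"twist":0},{"claw":40,"linear":[0,28,-8],"twist":0},{"claw":40,"linear":[0,20,-6],"twist":0},{"claw":40,"linear":[0,10,-3],"twist":0},{"claw":40,"linear":[0,4,-2],"twist":0}]'
python3 -m pendant '[{"claw":40,"linear":[0,0,0],"twist":0},{"claw":40,"linear":[0,0,0],"twist":0},{"claw":40,"linear":[0,0,0],"twist":0},{"claw":40,"linear":[0,0,0],"twist":0},{"claw":40,"linear":[0,0,0],"twist":0},{"claw":40,"linear":[0,0,0],"twist":0},{"claw":40,"linear":[0,0,0],"twist":0},{"claw":40,"linear":[0,0,0],"twist":0},{"claw":40,"linear":[0,0,0],"twist":0},{"claw":40,"linear":[0,0,0],"twist":0}]'
python3 - <<'E'
from h import *
go((.417,.3055,.1),80)
a,d=snapshot('top'); np.save('top5.npy',d); b,d2=snapshot('side'); np.save('side5.npy',d2)
save('top5',a); save('side5',b)
a=cv2.resize(a[170:240,110:190],None,fx=5,fy=5,interpolation=cv2.INTER_CUBIC)
b=cv2.resize(b[230:300,250:330],None,fx=5,fy=5,interpolation=cv2.INTER_CUBIC)
save('c5',np.hstack([a,b])); print(get_obs()['joint_pos'])
E
```

```text
clock: 12.05
tool_pos: [0.4169, 0.3071, 0.1228]
orientation: [-110.1, 89.9, -120.1]
force: [0.2, 0.1, -0.7]
opening: 0.0401
clock: 12.88
tool_pos: [0.4174, 0.3055, 0.1236]
orientation: [70.2, 90.0, 60.2]
force: [0.9, 0.2, -1.3]
opening: 0.0402
tcp [0.4174 0.3055 0.1236] jaw 80.0 j6 -158.0 shift [23.6 -0.1 -0.4] twist -0.001 rad (cw+)
[ 5.79668081e+01  1.11820577e+01 -2.71274605e+01  2.18622705e-03
 -5.16935143e+01 -1.58003364e+02]
```

View pics/c5.png

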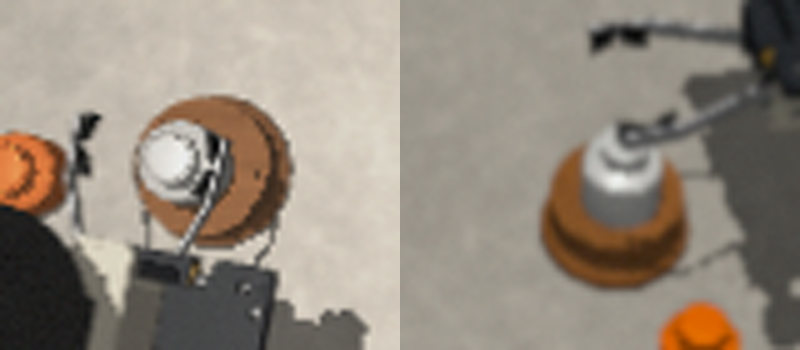

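The tips show at (127,199) and (153,203) in the top view, and at (293,238) and (299,256) in the side view. I'll locate them against the weight with the same cameras.

```bash
python3 - <<'E'
from h import *
z=.136
a,b=atz('top',(110+86/5,170+145/5),z),atz('top',(110+214/5,170+165/5),z);print('top tips',a,b,(a+b)/2)
a,b=atz('side',(250+217/5,230+38/5),z),atz('side',(250+248/5,230+127/5),z);print('side tips',a,b,(a+b)/2)
print('w top',atz('top',(110+170/5,170+160/5),.087),'side', atz('side',(250+222/5,230+140/5),.087))
d=np.load('side5.npy')
p=np.array([atd('side',(u,v),d) for v in range(250,278) for u in range(284,306) if d[v,u]>0]);q=p[(p[:,2]>.045)&(p[:,2]<.065)]
print(len(q),q.min(0),q.max(0),q.mean(0))
E
```

```text
top tips [0.50188893 0.31990849 0.136     ] [0.49193066 0.25606813 0.136     ] [0.49690979 0.28798831 0.136     ]
side tips [0.49608941 0.26505246 0.136     ] [0.50532081 0.32462964 0.136     ] [0.50070511 0.29484105 0.136     ]
w top [0.49893706 0.29136472 0.087     ] side [0.50335679 0.29353217 0.087     ]
80 [0.48139357 0.28462118 0.04502841] [0.52408871 0.31501177 0.06497774] [0.50969931 0.30608128 0.05686731]
```

```bash
python3 -m pendant '[{"claw":40,"linear":[4,0.8,1.8],"twist":0},{"claw":40,"linear":[8,0,0],"twist":0},{"claw":40,"linear":[10,0,0],"twist":0},{"claw":40,"linear":[10,0,0],"twist":0},{"claw":40,"linear":[10,0,0],"twist":0},{"claw":40,"linear":[10,0,0],"twist":0},{"claw":40,"linear":[10,0,0],"twist":0},{"claw":40,"linear":[9,0,0],"twist":0},{"claw":40,"linear":[6,0,0],"twist":0},{"claw":40,"linear":[3,0,0],"twist":0}]'
python3 - <<'E'
from h import *
go((.419,.306,.0435),80)
a,d=snapshot('top'); b,d2=snapshot('side')
save('top6',a); save('side6',b)
a=cv2.resize(a[170:240,110:190],None,fx=5,fy=5,interpolation=cv2.INTER_CUBIC)
b=cv2.resize(b[230:300,250:330],None,fx=5,fy=5,interpolation=cv2.INTER_CUBIC)
save('c6',np.hstack([a,b]));go((.419,.306,.0435),80)
E
```

```text
clock: 13.82
tool_pos: [0.4191, 0.3056, 0.0423]
orientation: [-114.7, 89.9, -124.8]
force: [0.4, -1.2, -1.5]
opening: 0.0404
tcp [0.4191 0.3056 0.0423] jaw 80.0 j6 -157.8 shift [-1.2  0.4 -0.1] twist -0.001 rad (cw+)
tcp [0.4192 0.3058 0.043 ] jaw 80.0 j6 -157.8 shift [-0.5  0.2 -0.2] twist -0.001 rad (cw+)
```

View pics/c6.png

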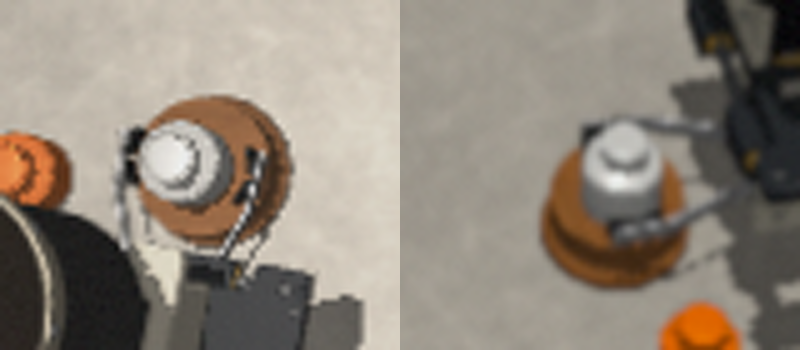

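The tips straddle the body on both sides, with no contact yet. I'll close, let it settle, and lift gently.

```bash
python3 -m pendant '[{"claw":38,"linear":[0,0,0],"twist":0},{"claw":36,"linear":[0,0,0],"twist":0},{"claw":34,"linear":[0,0,0],"twist":0},{"claw":32,"linear":[0,0,0],"twist":0},{"claw":30,"linear":[0,0,0],"twist":0},{"claw":27,"linear":[0,0,0],"twist":0},{"claw":22,"linear":[0,0,0],"twist":0},{"claw":15,"linear":[0,0,0],"twist":0},{"claw":15,"linear":[0,0,0],"twist":0},{"claw":15,"linear":[0,0,0],"twist":0}]'
python3 -m pendant '[{"claw":15,"linear":[0,0,0],"twist":0},{"claw":15,"linear":[-2,0,0],"twist":0},{"claw":15,"linear":[-4,0,0],"twist":0},{"claw":15,"linear":[-6,0,0],"twist":0},{"claw":15,"linear":[-9,0,0],"twist":0},{"claw":15,"linear":[-12,0,0],"twist":0},{"claw":15,"linear":[-12,0,0],"twist":0},{"claw":15,"linear":[-12,0,0],"twist":0},{"claw":15,"linear":[-10,0,0],"twist":0},{"claw":15,"linear":[-5,0,0],"twist":0}]'
python3 - <<'E'
from h import *
go((.455,-.235,.135),80)
a,d=snapshot('top'); b,d2=snapshot('side')
save('top7',a); save('side7',b); np.save('top7.npy',d)
a=cv2.resize(a[170:240,110:190],None,fx=5,fy=5,interpolation=cv2.INTER_CUBIC)
b=cv2.resize(b[220:290,250:330],None,fx=5,fy=5,interpolation=cv2.INTER_CUBIC)
save('c7',np.hstack([a,b]))
E
```

```text
clock: 14.75
tool_pos: [0.4195, 0.3062, 0.0437]
orientation: [57.6, 90.0, 47.6]
force: [-0.2, 1.2, -0.7]
opening: 0.0292
clock: 15.58
tool_pos: [0.4197, 0.3065, 0.1175]
orientation: [63.2, 89.9, 53.2]
force: [0.4, -0.4, -2.0]
opening: 0.0293
tcp [0.4197 0.3065 0.1175] jaw 80.0 j6 -157.8 shift [ -18.4 -527.   129.1] twist -0.001 rad (cw+)
```

View pics/c7.png

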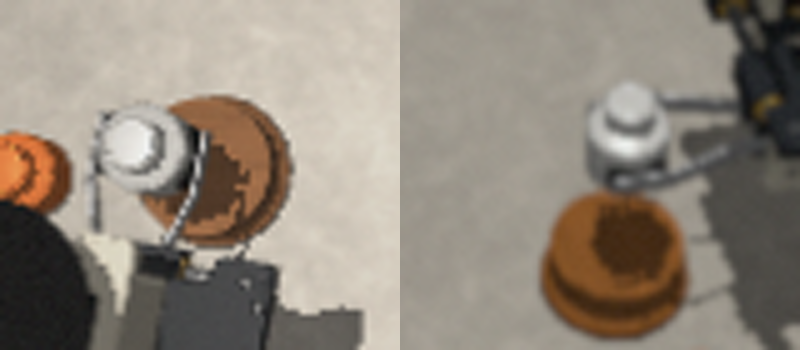

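The weight is lifted clear, upright in both tips. I'll carry it over the pan.

```bash
python3 -m pendant '[{"claw":15,"linear":[-2,-8,1.9],"twist":0},{"claw":15,"linear":[-2,-16,3.8],"twist":0},{"claw":15,"linear":[-2,-24,5.8],"twist":0},{"claw":15,"linear":[-2,-30,7.2],"twist":0},{"claw":15,"linear":[-2,-33,7.9],"twist":0},{"claw":15,"linear":[-2,-33,7.9],"twist":0},{"claw":15,"linear":[-2,-33,7.9],"twist":0},{"claw":15,"linear":[-2,-33,7.9],"twist":0},{"claw":15,"linear":[-2,-33,7.9],"twist":0},{"claw":15,"linear":[0,-33,7.9],"twist":0}]'
python3 -m pendant '[{"claw":15,"linear":[0,-33,7.9],"twist":0},{"claw":15,"linear":[0,-33,7.9],"twist":0},{"claw":15,"linear":[0,-33,7.9],"twist":0},{"claw":15,"linear":[0,-33,7.9],"twist":0},{"claw":15,"linear":[0,-33,7.9],"twist":0},{"claw":15,"linear":[0,-30,7.2],"twist":0},{"claw":15,"linear":[0,-24,5.8],"twist":0},{"claw":15,"linear":[0,-16,3.8],"twist":0},{"claw":15,"linear":[0,-10,2.4],"twist":0},{"claw":15,"linear":[0,-5,1.2],"twist":0}]'
python3 -m pendant '[{"claw":15,"linear":[0,0,0],"twist":0},{"claw":15,"linear":[0,0,0],"twist":0},{"claw":15,"linear":[0,0,0],"twist":0},{"claw":15,"linear":[0,0,0],"twist":0},{"claw":15,"linear":[0,0,0],"twist":0},{"claw":15,"linear":[0,0,0],"twist":0},{"claw":15,"linear":[0,0,0],"twist":0},{"claw":15,"linear":[0,0,0],"twist":0},{"claw":15,"linear":[0,0,0],"twist":0},{"claw":15,"linear":[0,0,0],"twist":0}]'
python3 - <<'E'
from h import *
go((.4525,-.234,.135),80)
a,d=snapshot('top'); b,d2=snapshot('side')
save('top8',a); save('side8',b); np.save('top8.npy',d); np.save('side8.npy',d2)
a=cv2.resize(a[150:240,295:395],None,fx=4,fy=4,interpolation=cv2.INTER_CUBIC)
b=cv2.resize(b[100:190,180:280],None,fx=4,fy=4,interpolation=cv2.INTER_CUBIC)
save('c8',np.hstack([a,b]))
E
```

```text
clock: 16.52
tool_pos: [0.4351, 0.0201, 0.1335]
orientation: [-141.5, 90.0, -151.6]
force: [1.7, 0.3, -3.1]
opening: 0.0295
clock: 17.35
tool_pos: [0.4504, -0.2354, 0.1329]
orientation: [-176.3, 89.9, 173.5]
force: [0.7, -0.5, -3.1]
opening: 0.0296
clock: 18.18
tool_pos: [0.4518, -0.2338, 0.1336]
orientation: [54.5, 90.0, 44.5]
force: [-0.2, 0.2, -3.6]
opening: 0.0296
tcp [ 0.4518 -0.2338  0.1336] jaw 80.0 j6 -94.8 shift [-1.4 -0.   0.8] twist -0.001 rad (cw+)
```

View pics/c8.png

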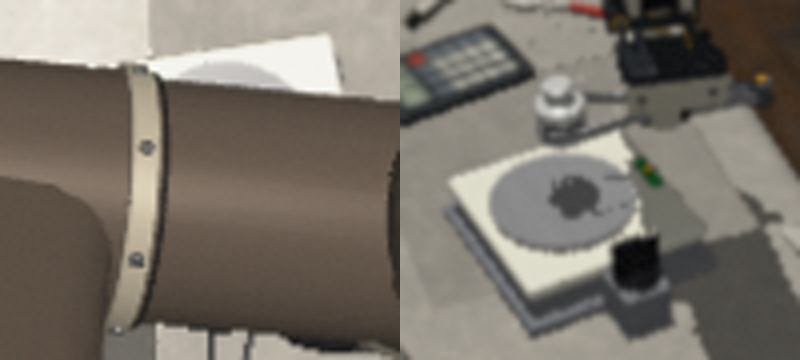

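```bash
python3 - <<'E'
from h import *
print('weight',atz('side',(180+157/4,100+88/4),.176),'pan',atz('side',(180+163/4,100+201/4),.053))
d=np.load('side8.npy')
for n,r in [('weight',(205,235,115,136))]:
  p=np.array([atd('side',(u,v),d) for v in range(r[2],r[3]) for u in range(r[0],r[1]) if d[v,u]>0]);q=p[(p[:,2]>.12)&(p[:,2]<.2)&(p[:,0]>.5)];print(n,len(q),q.min(0),q.max(0),q.mean(0))
o=get_obs();print(o['tool_pos'],o['opening'],abs(o['qvel']).max(),o['clock'])
E
```

```text
weight [ 0.53656421 -0.23852972  0.176     ] pan [ 0.53726196 -0.24454156  0.053     ]
weight 218 [ 0.50083789 -0.27432386  0.12181154] [ 0.55668931 -0.21490787  0.17896758] [ 0.53363622 -0.23702175  0.15211219]
[ 0.45173057 -0.23391644  0.13354857] 0.029561335957885772 0.043237819870237136 18.2833
```

Offset from the pan's centre is about 6 mm (limit 30), the foot is about 70 mm above the pan, and the arm is still, so I'm handing in.

```bash
python3 -c "
from plant import *
print(close_job())"
```

```text
the job is handed in; nothing more can be done
None
```

The balance is level and the grey check weight hangs upright in the squeezed tongs over the middle of the pan; I handed the job in at about 18.3 s. No verdict was reported.

- **Levelling:** I turned the knob about 60° clockwise and let it go. Afterwards the bubble sat between its lines, and fitting a plane to the depth picture gave a tilt within ±0.001 rad. An earlier plane fit mixed the pan with the deck and came out tilted, so I discarded it. I did not measure the tilt again after carrying the weight over.
- **Tongs and weight:** I held the tongs by their sleeves at 40 mm, lowered the open tips round the weight and closed them; the fingers read 29.6 mm. The last pictures show the weight upright, and the gripper was about 85 mm from it throughout.
- **Final position:** the weight is about 6 mm from the pan's centre (limit 30 mm), with its foot about 70 mm above the pan. In the last look the arm hid the weight from the top camera, so this rests on the side camera and the arm's own pose reading. The top and side cameras had differed by up to 7 mm on the tips' position earlier.
- **Bystanders:** no move went near the blue dish, the label roll or the spoon. I did not measure their positions again at the end.

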